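# Open the squeeze-and-turn tub

## Robot

A 6-joint arm with a two-finger parallel gripper is mounted at the origin on the work surface. World frame = base frame: x ahead of the robot, y to its left, z up, the work surface at z = 0. Lengths are in m, angles in rad, forces in N, time in s.
With the tool pointing down it reaches from about 0.3 to 0.95 m from the base axis. Payload 3.1 kg.
Tool frame: the origin (TCP) lies midway between the tips of the shut fingers; the grasp point (between the pads) lies 19 mm behind it (pinch_z is the z of the grasp point in the tool frame, in m); z points along the fingers, y is the line along which they close (so a half turn about z gives the same grasp; the last joint's range is limited). The gripper opens to 85 mm and grips with 20 to 120 N. Pads are 22 mm wide; open, the fingers measure 114 mm over their backs; the gripper's body (76 mm by 85 mm) begins 54 mm behind the grasp point. The pads swing forward as they close: fully open they stand 13 mm farther back than shut.
Start: joints at [1.035, 0.308, 1.634, -0, 1.2, -0.07], TCP at [0.281, 0.558, 0.231] pointing down, gripper open.
Joint ranges: [-3.06, 3.06], [-0.79, 1.96], [0.05, 2.63], [-1.19, 4.34], [0.05, 2.64], [-2.94, 2.94]. Speed limits (rad/s): [2.79, 2.79, 3.14, 3.14, 3.14, 3.14].

## Interface

Orientations are given as a rotation vector (axis times angle).
In Python, from workcell import * gives the robot as it stands.
- The arm moves only by the tool play_rows, never from a script. Its argument "targets" is a list of rows, each an object with "xyz": the shift along the world's x, y, z each as a share of 0.2 m, from -1 to 1, a list of three; "twist": the turn, a rotation vector about the world's x, y, z each as a share of pi/2 rad, from -1 to 1, a list of three. A call has 1 to 20 rows; each row is the pose to reach, as a shift and turn from the pose commanded when the call began; what a row does not reach only later rows make up. A row lasts 1/8 s, in which the tool goes at most 62.5 mm and 10.7 degrees, less where a joint would pass 70% of its speed; a pose out of reach is approached as far as the arm can. A call with a number of a shift or a turn outside -1 to 1 is refused whole. A call with a gripper value outside its range is refused whole. "jaw" is the opening in per cent of the stroke, from 0 (shut) to 100 (fully open), set as the call begins (left out, the last holds). The fingers move at their own pace and stop on an object; "force" is the grip in N (left out, the last holds). Time passes only in rows, so rows that repeat a pose let the fingers close. It gives the time, the measured TCP pose, the force, the opening and the grip force at its end, in the units of the state.
- observe(): the state, without advancing time (a new reading comes with each control period).
- capture(name): name is "scene" or "top" or "wrist"; returns a dict with "img" (400x640x3 uint8, red, green, blue), "fov_y" (degrees; the focal length in pixels is half the picture's height over the tangent of half this angle, whatever the lens; pixels are square), "cx", "cy" (the principal point, pixels), "dist" ([k1, k2, p1, p2, k3] as OpenCV has them; the pictures are not rectified), "rvec" (rotation vector, rad) and "tvec" (3), from world to camera coordinates, as OpenCV has them. Camera axes: x right, y down, z forward; pixel columns grow to the right and rows downward; lengths in m; the calibration is good to about 2 mm. A picture is of the moment at which its call begins. There is no depth.
- close_job(): hands the job in; it is judged then, once.
The state is a dict: "t": time; "q": joint angles; "dq": joint speeds; "joint_torque": joint torques, N m; "eef_pos": TCP position; "orientation": TCP orientation; "contact_force": force on the tool from outside, world axes, zero at the start; "ft_torque": the same for the moment, N m; "width": opening from 0.0 (shut) to 1.0 (fully open); "finger_force": force on a finger pad.
Only numpy, scipy, OpenCV 4.12 (cv2) and the standard library are available. Lean on these libraries where they do the work, as an engineer would, in place of code of your own. Each camera call takes 0.05 s, during which the arm holds its last target. There are 200 camera calls.

## Task

Two tubs stand on the birch shelf by the door. Squeeze both black side tabs of the orange safety cap, turn the cap anticlockwise while squeezing, take it off its tub and set it down (not dropped) top side up, wholly on the round cork mat, then let go. Leave the other tub, the one with the plain cap, where it stands.

Things in the scene. Friction and masses are not known exactly. Their poses are not given: they have to be found in the camera images.
- tub: White tub, blue band, 90 mm across, in a fixed cradle; origin: centre of underside, z up. Shoulder 80 mm up, then a 38 mm neck. At the start the cap's axes are parallel to the tub's. With both tabs in, the cap turns freely; it is held down until turned about 45 degrees anticlockwise seen from above (turn 50 to 80), then lifts straight off (40 mm to clear). Tabs out: locked. Clockwise: stopped.
- cap: Orange cap, 55 mm across, 43 high, 60-90 g; origin: centre of underside, z up, 81 mm up at the start. Black tabs on its +y and -y sides: upright plates 18 mm wide, 68 mm over both, each sprung inward 6 mm (5 N) to a hard stop (56 mm over both). Pinch both along y with 10-25 N about 32 mm above the origin; fingertips stay over 6 mm above it (lock posts on the shoulder). This grips it.
- mat: Round cork mat, 170 mm across, 5 mm thick, fixed flat on the shelf. Origin: centre of its underside. The cap standing on it has its origin 5 mm above the mat's origin.
- plain_tub: Bystander: a loose tub of the same kind, 90 mm across, without cradle, with a smooth orange cap (62 mm across, no tabs), 122 mm high in all, 0.45 kg. Origin: centre of its underside. Not to be moved.
Things that resemble listed ones, but are neither listed nor needed, are in the scene too. There is more than one size of the mat; the job needs the largest.

How it is judged:
On the way, in this order (a step that is already met when the one before it is completed fails the run):
1. the cap is turned at least 32 degrees while still down on the neck of its tub (angle between the x axis of cap and the x axis of tub, either way round above 0.56 rad and z of cap in the frame of tub below 0.09 m and horizontal distance between cap and tub below 0.01 m), for 0.05 s.
2. the cap is lifted clear of the neck (its underside more than 115 mm above the tub's foot) (z of cap in the frame of tub above 0.115 m), for 0.05 s.
3. the cap, still held by the fingers, is brought down to within 15 mm of the mat (horizontal distance between cap and mat below 0.052 m and angle between cap's own z axis and vertical below 0.17 rad and z of cap in the frame of mat below 0.02 m and contact force between the fingers and cap above 0.5 N), for 0.05 s.
At the end, for the whole second after the job is handed in: The cap stands top side up (within 10 degrees) and at rest, flat on the cork mat, its centre within 52 mm of the mat's centre, released; the plain-capped tub stands within 20 mm of where it was (horizontal distance between cap and mat below 0.052 m and angle between each of cap, plain_tub's own z axis and vertical below 0.17 rad and z of cap in the frame of mat between 0.001 and 0.01 m and linear speed of cap below 0.02 m/s and contact force between the fingers and cap below 0.1 N and distance of plain_tub from where it was at the start of the episode below 0.02 m); the robot touches nothing.
It fails at once if the plain-capped tub is shifted more than 20 mm (distance of plain_tub from where it was at the start of the episode above 0.02 m).
It also fails if it takes over 42 s, if anything falls off the work surface, if the arm or the gripper's body presses on something with over 40 N, if the wrist force passes 120 N, or if a joint passes its speed limit or range.

## Working session

There is one attempt and no reset: what is moved stays moved. The work goes in short steps, Python scripts to look and compute and a tool call to move; the robot and the scene stay as the last step left them, time stands still between calls to the robot, and variables do not carry over. Pictures are saved under pics/ and viewed, at most 10 in all, crops included, and the job is handed in when it is done.

Besides the shell and the picture viewer there is one more tool, called after "Request:" as name(argument=value, ...) on one line, values as JSON. play_rows: Moves the arm, as the interface text tells. Shift numbers are shares of 0.2 m and turn numbers shares of pi/2 rad, none past 1 either way. Its arguments: {"type":"object","properties":{"targets":{"type":"array","items":{"type":"object","properties":{"xyz":{"type":"array","items":{"type":"number","minimum":-1,"maximum":1}},"twist":{"type":"array","items":{"type":"number","minimum":-1,"maximum":1}}}}},"jaw":{"type":"number"},"force":{"type":"number"}},"required":["targets"]}

```bash
mkdir -p pics; ls; cat > h.py <<'E'
from workcell import *
import numpy as np, cv2, pickle
def snap(n,f):
    c=capture(n); cv2.imwrite(f'pics/{f}.png',c['img'][:,:,::-1]); pickle.dump(c,open(f'pics/{f}.pkl','wb')); return c
def ray(c,u,v):
    h=c['img'].shape[0]; F=h/2/np.tan(np.radians(c['fov_y'])/2)
    K=np.array([[F,0,c['cx']],[0,F,c['cy']],[0,0,1]])
    p=cv2.undistortPointsIter(np.array([[[u,v]]],float),K,np.array(c['dist'],float),None,None,(3,100,1e-10))[0,0]
    R=cv2.Rodrigues(np.array(c['rvec'],float))[0]; t=np.array(c['tvec'],float).ravel()
    return -R.T@t, R.T@np.array([p[0],p[1],1.])
def at(f,u,v,z):
    c=pickle.load(open(f'pics/{f}.pkl','rb')); o,d=ray(c,u,v); return o+d*(z-o[2])/d[2]
def proj(f,P):
    c=pickle.load(open(f'pics/{f}.pkl','rb')); h=c['img'].shape[0]; F=h/2/np.tan(np.radians(c['fov_y'])/2)
    K=np.array([[F,0,c['cx']],[0,F,c['cy']],[0,0,1]])
    return cv2.projectPoints(np.array(P,float).reshape(-1,1,3),np.array(c['rvec'],float),np.array(c['tvec'],float),K,np.array(c['dist'],float))[0][:,0]
E
python3 - <<'E'
from h import *
a=snap('scene','s0');b=snap('top','t0');w=snap('wrist','w0')
for c in(a,b,w): print(c['fov_y'],c['dist'],c['tvec'])
print(observe())
E
```

```text
pics
45.96851899227485 [-0.04876075  0.          0.          0.          0.        ] [-0.40963675 -0.14247586  1.13893979]
50.402268436012925 [0.01162928 0.         0.         0.         0.        ] [0.01113703 0.46214249 0.88206623]
59.726472255821356 [-0.01180873  0.          0.          0.          0.        ] [-0.62390397 -0.03522811  0.37804324]
{'t': 0.15, 'q': array([ 1.03528659e+00,  3.08829856e-01,  1.63490610e+00, -2.35180007e-05,
        1.19967906e+00, -6.97178481e-02]), 'dq': array([-0.00225852, -0.0032639 , -0.00265369, -0.0009631 ,  0.00046642,
       -0.00100445]), 'joint_torque': array([ 5.10140512e-05, -4.15801013e+01, -2.77146846e+01, -1.34072977e-05,
        6.08382325e-03,  8.14636678e-06]), 'eef_pos': array([0.28041562, 0.55783724, 0.23028971]), 'orientation': array([-7.24933932e-01, -3.05627011e+00,  2.74229810e-03]), 'contact_force': array([0.04494897, 0.63057534, 0.10075205]), 'ft_torque': array([0.04087792, 0.03480821, 0.01274799]), 'finger_force': 0.0, 'width': 1.000033221450981}
```

View pics/t0.png

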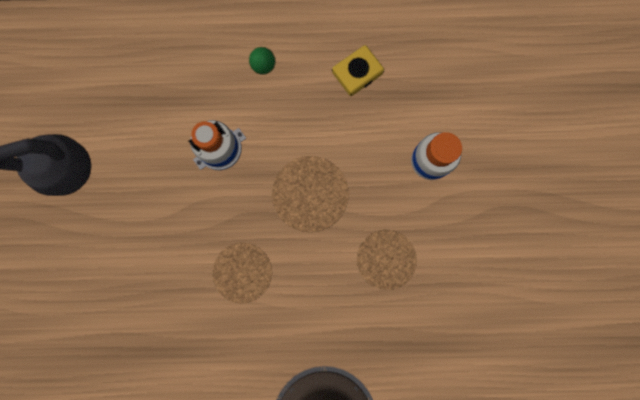

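View pics/s0.png

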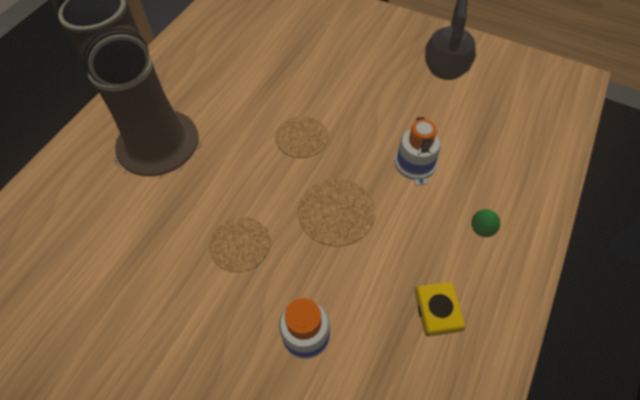

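Top view: the tabbed cap is at about (207,136), the large mat at (311,194) and the plain tub at (440,152). The scene view agrees: cap (424,130), mat (337,211). I'll enlarge both views of the cap.

```bash
python3 - <<'E'
from h import *
t=cv2.imread('pics/t0.png')[105:180,170:260]; s=cv2.imread('pics/s0.png')[110:195,380:460]
a=cv2.resize(t,None,fx=5,fy=5,interpolation=3); b=cv2.resize(s,None,fx=4,fy=4,interpolation=3)
im=np.zeros((375,775,3),np.uint8); im[:375,:450]=a; im[:340,455:775]=b; cv2.imwrite('pics/c0.png',im)
for n,(u,v) in dict(top=(311,194)).items(): print('mat',at('t0',u,v,.005))
for u,v in((272,194),(350,194),(311,156),(311,232)): print(at('t0',u,v,.005))
print('mat s',at('s0',337,211,.005))
print('captop',at('t0',205,134,.124),at('s0',424,129,.124))
print('plain',at('t0',445,149,.122),at('s0',303,317,.122))
print(proj('t0',observe()['eef_pos']),proj('s0',observe()['eef_pos']))
E
```

```text
mat [0.47337673 0.0188178  0.005     ]
[0.47541883 0.10462321 0.005     ]
[ 0.47133704 -0.0668216   0.005     ]
[0.55850132 0.01711243 0.005     ]
[0.39007294 0.02048333 0.005     ]
mat s [0.47878724 0.01814642 0.005     ]
captop [0.58090177 0.2200774  0.124     ] [0.5838182  0.21695424 0.124     ]
plain [ 0.53979063 -0.24570274  0.122     ] [ 0.54783355 -0.2530408   0.122     ]
[[-24.5965273  302.40168042]] [[362.82619069 -38.29196393]]
```

View pics/c0.png

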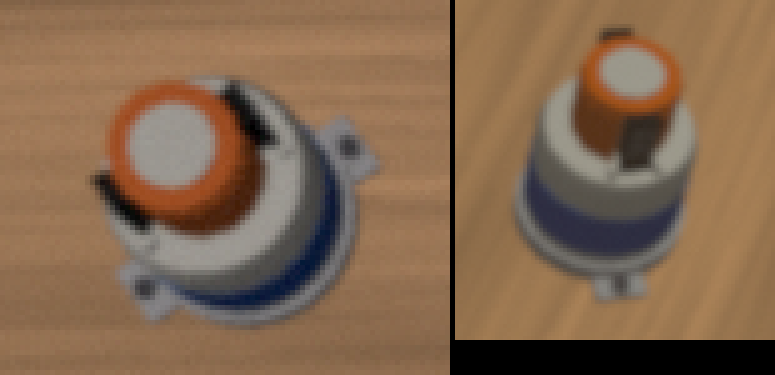

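View pics/w0.png

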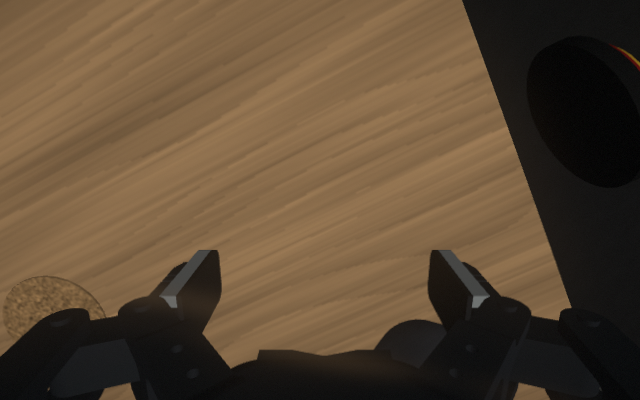

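The crop shows the cap top centre at about (204.4,133.4). The two tabs are at roughly (194,145) and (220,127), and the cradle ears at (199,163) and (240,134), so the tab axis lies at about -55° in the world. The wrist view shows only the shelf and the fingers. I'll move towards the cap and work out the yaw on the way.

Request:
play_rows(targets=[{"xyz": [0.3,-0.28,0.1],"twist": [0,0,-0.1]},{"xyz": [0.6,-0.56,0.15],"twist": [0,0,-0.22]},{"xyz": [0.9,-0.85,0.15],"twist": [0,0,-0.34]},{"xyz": [0.9,-0.85,0.15],"twist": [0,0,-0.46]},{"xyz": [0.9,-0.85,0.15],"twist": [0,0,-0.58]},{"xyz": [0.9,-0.85,0.15],"twist": [0,0,-0.72]},{"xyz": [0.9,-0.85,0.15],"twist": [0,0,-0.72]}], jaw=100, force=20)

```text
t: 1.02
eef_pos: [0.4607, 0.3879, 0.2608]
orientation: [-2.251, -2.192, 0.001]
contact_force: [0.1, 0.2, -0.3]
width: 1.002
finger_force: 0.0
```

```bash
python3 - <<'E'
from h import *
for e in ((239.6,134.4),(199.4,162.6)): print('ear',at('t0',*e,.006))
a,b=at('t0',239.6,134.4,.006),at('t0',199.4,162.6,.006); print('mid',(a+b)/2,np.degrees(np.arctan2(*(a-b)[1::-1])))
p,q=at('t0',220,127,.122),at('t0',193.7,144.5,.122); print('tabs',(p+q)/2,np.linalg.norm(p-q),np.degrees(np.arctan2(*(p-q)[1::-1])))
print('top',at('t0',204.4,133.4,.124))
e=(380+(623-455)/4,110+285/4); print('ear s',at('s0',*e,.006)); e=(380+(632-455)/4,110+73/4); print('top s',at('s0',*e,.124))
w=capture('wrist'); o,d=ray(w,w['cx'],w['cy']); s=observe(); print(s['eef_pos'],s['orientation'],'cam',o,d)
E
```

```text
ear [0.61143059 0.17578419 0.006     ]
ear [0.54941515 0.26512676 0.006     ]
mid [0.58042287 0.22045547 0.006     ] -55.23428796418169
tabs [0.57790302 0.21692202 0.122     ] 0.061382567552129674 -56.538410024422724
top [0.58213258 0.22126142 0.124     ]
ear s [0.61629079 0.17367312 0.006     ]
top s [0.58356413 0.21912972 0.124     ]
[0.46058398 0.3881873  0.26089653] [-2.25003827e+00 -2.19230376e+00  1.11804125e-03] cam [0.46345774 0.4547352  0.40286804] [-0.00762463 -0.26505541 -0.96420304]
```

Both cameras agree on the cap at (0.582, 0.220) with the tab axis at -55°. I'll go above it and take a closer look with the wrist camera.

Request:
play_rows(targets=[{"xyz": [0.2,-0.28,0],"twist": [0,0,-0.1]},{"xyz": [0.4,-0.56,0],"twist": [0,0,-0.21]},{"xyz": [0.605,-0.84,-0.1],"twist": [0,0,-0.32]},{"xyz": [0.605,-0.84,-0.25],"twist": [0,0,-0.43]},{"xyz": [0.605,-0.84,-0.25],"twist": [0,0,-0.54]},{"xyz": [0.605,-0.84,-0.25],"twist": [0,0,-0.597]},{"xyz": [0.605,-0.84,-0.25],"twist": [0,0,-0.597]}])

```text
t: 1.95
eef_pos: [0.5815, 0.2206, 0.211]
orientation: [2.996, 0.944, -0.001]
contact_force: [-0.5, 0.5, -0.5]
width: 1.001
finger_force: 0.0
```

```bash
python3 - <<'E'
from h import *
snap('wrist','w1'); s=observe(); print(s['eef_pos'],s['orientation'],s['q'])
R=cv2.Rodrigues(s['orientation'])[0]; print(np.degrees(np.arctan2(R[1,1],R[0,1])))
E
```

```text
[0.58155248 0.22067753 0.21113692] [ 2.99631249e+00  9.44212982e-01 -4.37695886e-04] [ 2.92702544e-01  3.21364965e-01  1.65892528e+00 -3.46159287e-05
  1.16158068e+00  1.25296357e+00]
-55.018114976921694
```

View pics/w1.png

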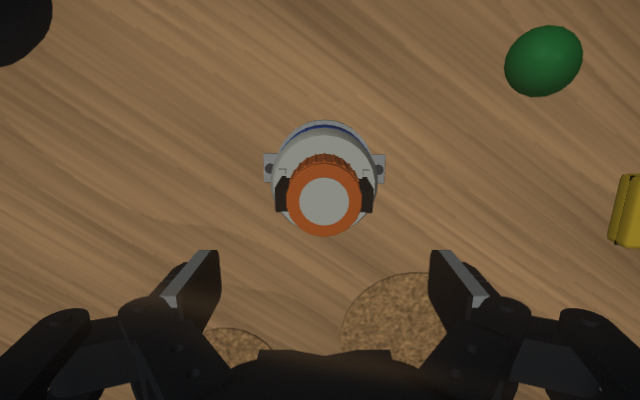

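The cap top centre is at (324,201), the tabs at (281,195) and (368,195), and the ears level at (269,168) and (380,169). That means the jaw is aligned with the tabs.

```bash
python3 - <<'E'
from h import *
print(at('w1',324,201,.124)); p,q=at('w1',286.5,178,.122),at('w1',363,178,.122)
print((p+q)/2); p,q=at('w1',269,168,.006),at('w1',380.5,169,.006); print((p+q)/2,np.degrees(np.arctan2(*(p-q)[1::-1])))
print(proj('w1',[[.582,.2205,.124]]))
E
```

```text
[0.58296406 0.22094044 0.124     ]
[0.59608202 0.22949366 0.122     ]
[0.58350358 0.22036336 0.006     ] 124.4511222285437
[[323.72025446 202.4620503 ]]
```

The wrist view puts the cap at (0.583, 0.2207), so I'm 1.5 mm off. I'll descend to TCP z ≈ 0.091, which puts the pads about 32 mm above the cap origin.

Request:
play_rows(targets=[{"xyz": [0.007,0,-0.15],"twist": [0,0,0]},{"xyz": [0.007,0,-0.3],"twist": [0,0,0]},{"xyz": [0.007,0,-0.4],"twist": [0,0,0]},{"xyz": [0.007,0,-0.5],"twist": [0,0,0]},{"xyz": [0.007,0,-0.57],"twist": [0,0,0]},{"xyz": [0.007,0,-0.6],"twist": [0,0,0]},{"xyz": [0.007,0,-0.6],"twist": [0,0,0]},{"xyz": [0.007,0,-0.6],"twist": [0,0,0]}])

```text
t: 3.0
eef_pos: [0.5839, 0.2206, 0.0922]
orientation: [2.998, 0.939, 0.003]
contact_force: [0.2, -0.6, -0.3]
width: 0.997
finger_force: 0.0
```

Request:
play_rows(targets=[{"xyz": [0,0,0]},{"xyz": [0,0,0]},{"xyz": [0,0,0]},{"xyz": [0,0,0]},{"xyz": [0,0,0]},{"xyz": [0,0,0]},{"xyz": [0,0,0]},{"xyz": [0,0,0]}], jaw=0, force=22)

```text
schema error: expected keys xyz, twist
```

Request:
play_rows(targets=[{"xyz": [0,0,0],"twist": [0,0,0]},{"xyz": [0,0,0],"twist": [0,0,0]},{"xyz": [0,0,0],"twist": [0,0,0]},{"xyz": [0,0,0],"twist": [0,0,0]},{"xyz": [0,0,0],"twist": [0,0,0]},{"xyz": [0,0,0],"twist": [0,0,0]},{"xyz": [0,0,0],"twist": [0,0,0]},{"xyz": [0,0,0],"twist": [0,0,0]}], jaw=0, force=22)

```text
t: 4.0
eef_pos: [0.5837, 0.2211, 0.0931]
orientation: [-2.997, -0.939, -0.002]
contact_force: [-2.1, 0.7, 6.0]
width: 0.638
finger_force: 23.8
```

The jaw opening of about 54 mm means both tabs are on their stops. Now I'll turn 65° anticlockwise.

Request:
play_rows(targets=[{"xyz": [0,0,0],"twist": [0,0,0.03]},{"xyz": [0,0,0],"twist": [0,0,0.08]},{"xyz": [0,0,0],"twist": [0,0,0.14]},{"xyz": [0,0,0],"twist": [0,0,0.2]},{"xyz": [0,0,0],"twist": [0,0,0.26]},{"xyz": [0,0,0],"twist": [0,0,0.32]},{"xyz": [0,0,0],"twist": [0,0,0.38]},{"xyz": [0,0,0],"twist": [0,0,0.44]},{"xyz": [0,0,0],"twist": [0,0,0.5]},{"xyz": [0,0,0],"twist": [0,0,0.56]},{"xyz": [0,0,0],"twist": [0,0,0.62]},{"xyz": [0,0,0],"twist": [0,0,0.68]},{"xyz": [0,0,0],"twist": [0,0,0.72]},{"xyz": [0,0,0],"twist": [0,0,0.72]},{"xyz": [0,0,0],"twist": [0,0,0.72]}])

```text
t: 5.88
eef_pos: [0.5834, 0.2221, 0.0931]
orientation: [-2.028, -2.398, -0.004]
contact_force: [-2.8, 3.1, 5.9]
width: 0.641
finger_force: 24.2
```

```bash
python3 - <<'E'
from h import *
snap('top','t2'); s=observe(); R=cv2.Rodrigues(s['orientation'])[0]; print(np.degrees(np.arctan2(R[1,1],R[0,1])),s['ft_torque'],s['contact_force'],s['width'])
a=snap('scene','s2'); cv2.imwrite('pics/c2.png',cv2.resize(cv2.imread('pics/s2.png')[70:220,340:520],None,fx=4,fy=4,interpolation=3))
E
```

```text
9.545544199967626 [ 0.48527616  0.50892671 -0.01754421] [-3.00288334  3.28673057  5.69743811] 0.6380473678522102
```

View pics/c2.png

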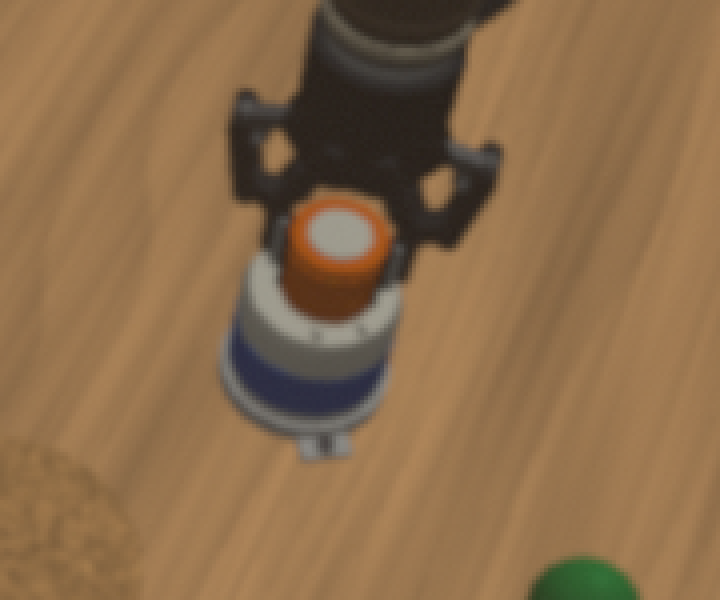

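In the crop, the cap (340,240) has turned with the fingers: no tab faces the camera, and the lock posts at (317,337) and (362,330) are bare. The residual torque is about zero, so I'll lift straight up.

Request:
play_rows(targets=[{"xyz": [0,0,0.03],"twist": [0,0,0]},{"xyz": [0,0,0.08],"twist": [0,0,0]},{"xyz": [0,0,0.14],"twist": [0,0,0]},{"xyz": [0,0,0.2],"twist": [0,0,0]},{"xyz": [0,0,0.27],"twist": [0,0,0]},{"xyz": [0,0,0.34],"twist": [0,0,0]},{"xyz": [0,0,0.4],"twist": [0,0,0]},{"xyz": [0,0,0.4],"twist": [0,0,0]},{"xyz": [0,0,0.4],"twist": [0,0,0]}])

```text
t: 7.1
eef_pos: [0.5828, 0.2202, 0.171]
orientation: [-2.028, -2.399, 0.001]
contact_force: [0.5, 0.2, -1.3]
width: 0.64
finger_force: 24.5
```

```bash
python3 - <<'E'
from h import *
snap('scene','s3'); cv2.imwrite('pics/c3.png',cv2.resize(cv2.imread('pics/s3.png')[50:220,340:520],None,fx=3,fy=3,interpolation=3))
s=observe(); print(s['eef_pos'],s['width'],s['q'])
E
```

```text
[0.58255454 0.22019193 0.17055875] 0.6383667281584028 [ 2.91508441e-01  3.65574569e-01  1.68747340e+00 -7.92041778e-05
  1.08998428e+00  1.24286244e-01]
```

View pics/c3.png

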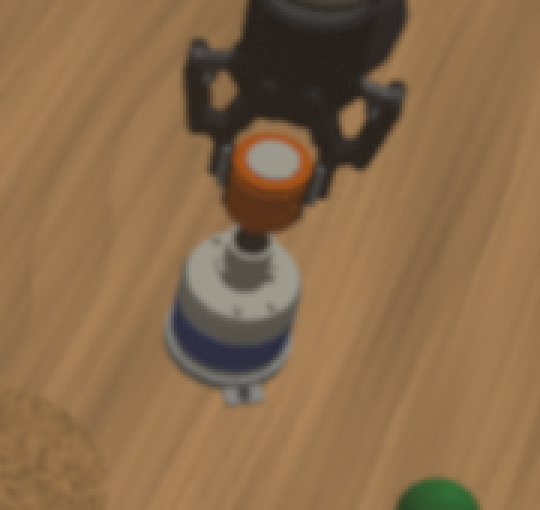

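The cap (272,160) is held upright and clear of the neck. I'll carry it over the mat at (0.475, 0.0185) and part-way down.

Request:
play_rows(targets=[{"xyz": [-0.04,-0.08,0.03],"twist": [0,0,0]},{"xyz": [-0.12,-0.22,0.03],"twist": [0,0,0]},{"xyz": [-0.21,-0.39,0.03],"twist": [0,0,0]},{"xyz": [-0.3,-0.57,0.03],"twist": [0,0,0]},{"xyz": [-0.39,-0.74,0.03],"twist": [0,0,0]},{"xyz": [-0.48,-0.9,0],"twist": [0,0,0]},{"xyz": [-0.53,-1.0,-0.1],"twist": [0,0,0]},{"xyz": [-0.53,-1.0,-0.25],"twist": [0,0,0]},{"xyz": [-0.53,-1.0,-0.4],"twist": [0,0,0]},{"xyz": [-0.53,-1.0,-0.52],"twist": [0,0,0]},{"xyz": [-0.53,-1.0,-0.6],"twist": [0,0,0]},{"xyz": [-0.53,-1.0,-0.62],"twist": [0,0,0]},{"xyz": [-0.53,-1.0,-0.62],"twist": [0,0,0]}])

```text
t: 8.78
eef_pos: [0.4774, 0.0203, 0.0476]
orientation: [2.028, 2.399, 0.0]
contact_force: [-0.5, 0.1, -1.1]
width: 0.636
finger_force: 24.5
```

```bash
python3 - <<'E'
from h import *
snap('scene','s4'); cv2.imwrite('pics/c4.png',cv2.resize(cv2.imread('pics/s4.png')[120:280,250:430],None,fx=4,fy=4,interpolation=3)[:600,:720])
s=observe(); print(s['eef_pos'],s['width'],s['contact_force'])
E
```

```text
[0.47783769 0.0203175  0.04797281] 0.6379167750032501 [-0.33779219 -0.06926434 -0.49272493]
```

View pics/c4.png

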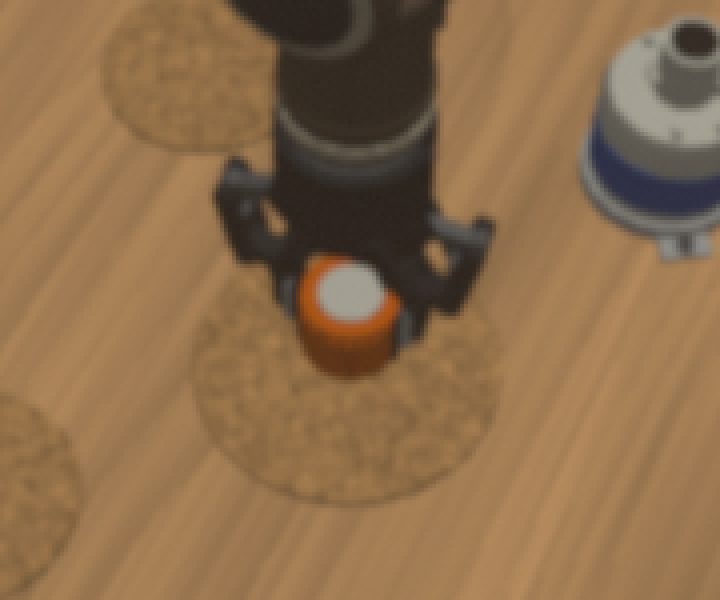

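The cap (350,320) is upright over the large mat. I'll lower it slowly until it touches.

Request:
play_rows(targets=[{"xyz": [0,0,-0.03],"twist": [0,0,0]},{"xyz": [0,0,-0.06],"twist": [0,0,0]},{"xyz": [0,0,-0.09],"twist": [0,0,0]},{"xyz": [0,0,-0.115],"twist": [0,0,0]},{"xyz": [0,0,-0.13],"twist": [0,0,0]},{"xyz": [0,0,-0.135],"twist": [0,0,0]},{"xyz": [0,0,-0.135],"twist": [0,0,0]},{"xyz": [0,0,-0.135],"twist": [0,0,0]}])

```text
t: 9.82
eef_pos: [0.4773, 0.0204, 0.0204]
orientation: [2.028, 2.399, 0.0]
contact_force: [0.9, 0.6, -0.5]
width: 0.633
finger_force: 24.5
```

Request:
play_rows(targets=[{"xyz": [0,0,-0.005],"twist": [0,0,0]},{"xyz": [0,0,-0.01],"twist": [0,0,0]},{"xyz": [0,0,-0.015],"twist": [0,0,0]},{"xyz": [0,0,-0.015],"twist": [0,0,0]}])

```text
t: 10.32
eef_pos: [0.4771, 0.0204, 0.0172]
orientation: [-2.028, -2.399, 0.0]
contact_force: [-0.4, 0.8, -0.3]
width: 0.636
finger_force: 24.5
```

Request:
play_rows(targets=[{"xyz": [0,0,-0.005],"twist": [0,0,0]},{"xyz": [0,0,-0.01],"twist": [0,0,0]},{"xyz": [0,0,-0.01],"twist": [0,0,0]},{"xyz": [0,0,-0.01],"twist": [0,0,0]}])

```text
t: 10.82
eef_pos: [0.4772, 0.0204, 0.017]
orientation: [-2.027, -2.399, 0.001]
contact_force: [-4.7, 0.1, 14.1]
width: 0.634
finger_force: 28.4
```

It's in contact (14 N), with TCP z 0.017 as predicted. I'll ease off 1 mm and release.

Request:
play_rows(targets=[{"xyz": [0,0,0.005],"twist": [0,0,0]},{"xyz": [0,0,0.007],"twist": [0,0,0]},{"xyz": [0,0,0.007],"twist": [0,0,0]}])

```text
t: 11.2
eef_pos: [0.4772, 0.0204, 0.0171]
orientation: [-2.028, -2.399, 0.0]
contact_force: [-2.1, -0.8, 6.6]
width: 0.632
finger_force: 26.4
```

Request:
play_rows(targets=[{"xyz": [0,0,0],"twist": [0,0,0]},{"xyz": [0,0,0],"twist": [0,0,0]},{"xyz": [0,0,0],"twist": [0,0,0]},{"xyz": [0,0,0],"twist": [0,0,0]},{"xyz": [0,0,0],"twist": [0,0,0]},{"xyz": [0,0,0],"twist": [0,0,0]},{"xyz": [0,0,0],"twist": [0,0,0]},{"xyz": [0,0,0],"twist": [0,0,0]}], jaw=100)

```text
t: 12.2
eef_pos: [0.4772, 0.0204, 0.0167]
orientation: [2.028, 2.399, 0.0]
contact_force: [-1.0, -0.1, 0.3]
width: 0.995
finger_force: 0.0
```

Released. Next I'll rise straight up and check the result.

Request:
play_rows(targets=[{"xyz": [0,0,0.04],"twist": [0,0,0]},{"xyz": [0,0,0.1],"twist": [0,0,0]},{"xyz": [0,0,0.2],"twist": [0,0,0]},{"xyz": [0,0,0.35],"twist": [0,0,0]},{"xyz": [0,0,0.5],"twist": [0,0,0]},{"xyz": [0,0,0.65],"twist": [0,0,0]},{"xyz": [0,0,0.75],"twist": [0,0,0]},{"xyz": [0,0,0.75],"twist": [0,0,0]},{"xyz": [0,0,0.75],"twist": [0,0,0]}])

```text
t: 13.32
eef_pos: [0.4766, 0.0204, 0.1664]
orientation: [-2.028, -2.399, 0.001]
contact_force: [0.7, 0.5, -0.7]
width: 1.0
finger_force: 0.0
```

```bash
python3 - <<'E'
from h import *
snap('scene','s5'); snap('wrist','w5'); s=observe(); print(s['eef_pos'],s['contact_force'])
a=cv2.imread('pics/s5.png'); b=cv2.imread('pics/w5.png')
cv2.imwrite('pics/c5.png',np.hstack([cv2.resize(a[100:380,240:460],None,fx=1.7,fy=1.7),cv2.resize(b,None,fx=.65,fy=.65).copy() if 0 else cv2.copyMakeBorder(cv2.resize(b,None,fx=.65,fy=.65),0,476-260,0,0,0)]))
E
```

```text
[0.47608362 0.02043467 0.16558171] [-0.5325065  -0.74984531 -0.86397966]
```

View pics/c5.png

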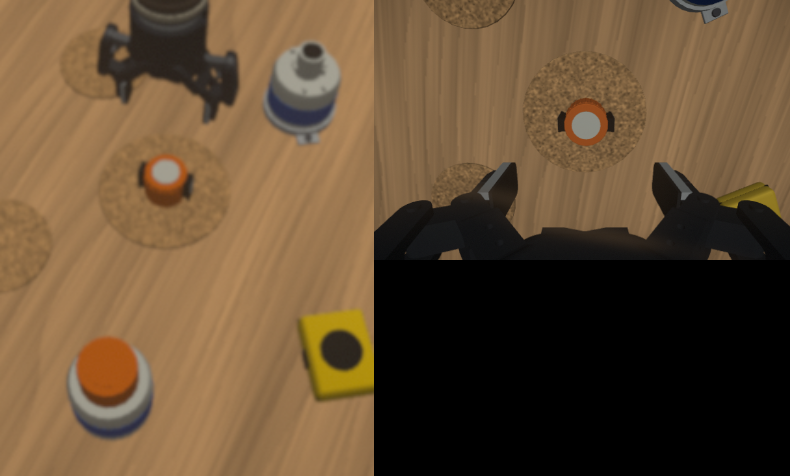

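The cap stands upright near the centre of the large mat (scene crop (165,180), wrist crop (586,120)), released. The plain tub is where it was, so I'm handing in.

```bash
python3 -c "
from workcell import *
print(close_job())"
```

```text
the job is handed in; nothing more can be done
None
```

The orange safety cap was squeezed, turned about 65° anticlockwise, lifted off and set down upright near the centre of the large cork mat, then released; the plain-capped tub was not touched, and the job is handed in at about 13.5 s (no verdict was shown).

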